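Roll the drum up the loading rack and hold it at the stop

ROBOT

A 6-joint arm with a two-finger parallel gripper is mounted at the origin on the work surface. World frame = base frame: x ahead of the robot, y to its left, z up, the work surface at z = 0. Lengths are in m, angles in rad, forces in N, time in s.
With the tool pointing down it reaches from about 0.375 to 0.975 m from the base axis. Payload 3.8 kg.
Tool frame: the origin (TCP) lies midway between the tips of the shut fingers; the grasp point (between the pads) lies 19 mm behind it; x points along the fingers, y is the direction in which the jaws open and shut, and the axes are right-handed (so a half turn about x gives the same grasp; the last joint's range is limited). The gripper opens to 88 mm and grips with 3 to 60 N. Pads are 18 mm wide; open, the fingers measure 123 mm over their backs; the gripper's body (75 mm by 187 mm) begins 45 mm behind the grasp point.
Start: joints at [1.263, 0.264, 1.604, -0, 1.274, -0.037], TCP at [0.181, 0.65, 0.239] pointing down, gripper open.
Joint ranges: [-2.63, 2.63], [-0.94, 2.18], [0.31, 2.57], [-1.31, 4.45], [0, 2.66], [-2.55, 2.55]. Speed limits (rad/s): [2.57, 2.57, 3.14, 3.14, 3.14, 3.14].

INTERFACE

Orientations are given as a rotation vector (axis times angle).
In Python, from cell import manip, inverse_kinematics, cams, order gives the robot as it stands. Calls block until the motion is done:
- manip.move_pose(position, orientation): joint-space move of the TCP to a pose.
- manip.move_linear(position, rate=0.15, rot=None): straight line of the TCP; rot=None keeps the orientation; rate is the mean speed in m/s.
- manip.set_joints(angles): joint-space move.
- manip.set_gripper(opening, force=None): finger opening in m; force is the grip in N (None keeps the last); returns when the fingers have stopped.
- manip.dwell(seconds).
- inverse_kinematics(position, orientation): joint angles nearest the present ones, or None.
- manip.state(): the state.
- cams.capture(name): name is "scene" or "top" or "wrist"; returns a dict with "image" (420x560x3 uint8, blue, green, red), "z_map" (420x560 float32, m along the optical axis (not along the pixel's ray), 0 where there is no reading), "intrinsics" (3x3 intrinsics, pixels), "k1" (the pictures are not rectified: a ray, as slopes to the right and down, at radius r is drawn at 1 + k1 r^2 times it, then the intrinsics apply), "position" and "orientation" of the camera in the world; the wrist camera has in their place "T_tool_cam" (4x4, takes a point from camera to tool coordinates, whose origin is the TCP and whose axes are the tool frame's). Camera axes: x right, y down, z forward; pixel columns grow to the right and rows downward; lengths in m; the calibration is good to about 2 mm. A picture is of the moment at which its call begins: read the wrist's pose just before it.
A pose or a line that the arm cannot do raises manip.IKError and nothing moves.
- order.close_job(): hands the job in, once; it reports no verdict.
The state is a dict: "clock": time; "joint_pos": joint angles; "joint_velocities": joint speeds; "tau": joint torques, N m; "tool_pos": TCP position; "tcp_rot": TCP orientation; "contact_force": force on the tool from outside, world axes, zero at the start; "moment": the same for the moment, N m; "gripper_width": finger opening in m.
Only numpy, scipy, OpenCV 4.12 (cv2) and the standard library are available. Lean on these libraries where they do the work, as an engineer would, in place of code of your own. Each camera call takes 0.05 s, during which the arm holds its last target.

TASK

The steel roller is lying on the level foot of the inclined loading rack: with the fingertips, push it gently and steadily up the slope until it sits square against the stop plate at the top. It rolls back by itself, so keep the fingers behind it all the way and never let it run loose on the slope; the program finishes while the fingers are still pressing it against the stop. Do not grip, lift or carry the roller, and leave everything else on the bench where it is.

Things in the scene. Friction and masses are not known exactly. Their poses are not given: they have to be found in the camera images.
- roller: steel roller: smooth closed cylinder, diameter 89 mm, length 110 mm, 0.6 to 0.95 kg, too big to grip. Origin: on its axis at mid-length (the drum's centre, however it has rolled). y: the roller's axis; x and z turn as it rolls. It starts at rest across the level apron, centre 35 to 95 mm before the slope, square to the rack within 3 deg, and rolls easily
- rack: fixed loading rack, grey rails, bare steel plates. x: level, uphill, towards the stop; y across; z up. Origin: on the bench, mid-width, under the line where level apron meets slope. Apron top is 20 mm above bench, x -170 to 0; lip 10 mm high at its foot end. Side rails stand 12 mm above apron and slope, 118 mm apart inside, 134 mm outside
- deck: the rack's sloping steel plate, rising 8 deg (0.140 rad). Origin: on its top surface at the foot of the slope, mid-width. x: up the slope; y across; z square to the surface. 260 mm from origin to the stop's face. The roller's centre lies at z = 44.5 mm, and at x = 215.5 mm when it touches the stop. Left alone it rolls down; about 1 N holds it, pushing takes up to 5 N. Slippery (friction 0.3)
- stop: rigid fixed stop plate at the top of the slope, 134 mm wide, 62 mm high, 12 mm thick, square to the sloping plate. Origin: middle of the lower edge of its downhill face; axes as the deck's (x uphill, y across)
- nipple: bystander: short dark steel tube, 42 mm diameter, 70 mm high, standing beside the rack (far side from the robot); origin at the centre of its underside
- spray: bystander: bare metal spray can, 60 mm diameter, 130 mm high, standing beside the rack (far side from the robot) near its foot; origin at the centre of its underside
- wrench: bystander: steel wrench 160 mm long lying on the bench on the robot's side of the rack; origin at mid-length on its underside, x along it
- block: bystander: wooden block 90 x 45 x 40 mm, left of the rack; origin at the centre of its underside
- hammer: bystander: hammer 260 mm long lying on the bench to the right; origin on its underside, x along the handle towards the head
- mug: bystander: white mug, 80 mm across, 90 mm high, to the right of the rack's top end; origin at the centre of its underside
- billet: bystander: solid steel round, 50 mm diameter, 45 mm high, standing to the right of the rack; origin at the centre of its underside
There are look-alikes about, which are no part of the job. What is shaped like the roller but blue or yellow is not meant.

How it is judged:
By the outcome, as a careful person would: the job done as asked, in the order asked, and still so for the second after the job is handed in, while the arm keeps its last pose, push and grip.
It also fails if it takes over 42 s, if anything falls off the work surface, if the arm or the gripper's body presses on something with over 40 N, if the wrist force passes 120 N, or if a joint passes its speed limit or range.

## Working session

There is one attempt and no reset: what is moved stays moved. The work goes in short steps, each a Python script; the robot and the scene stay as the last script left them, time stands still between calls to the robot, and variables do not carry over. Pictures are saved under pics/ and viewed, and the job is handed in when it is done.

```bash
ls; mkdir -p pics; python3 - <<'E'
from cell import manip,cams
import cv2,numpy as np
for n in("scene","top"):
    c=cams.capture(n);cv2.imwrite(f"pics/{n}0.png",c["image"]);np.savez(f"{n}0.npz",**c)
    print(n,c["intrinsics"].tolist(),c["k1"],c["position"],c["orientation"],(c["z_map"]>0).mean())
print(manip.state())
E
```

```text
pics
scene [[419.33647084500456, 0.0, 276.5764720993366], [0.0, 419.33647084500456, 206.6020095983931], [0.0, 0.0, 1.0]] -0.0313516610747199 [1.44124069 0.44990245 0.87010796] [-1.31470025 -2.10372372  1.01547836] 0.9778528911564626
top [[535.777997904325, 0.0, 277.7847450816743], [0.0, 535.777997904325, 211.89494051691094], [0.0, 0.0, 1.0]] -0.10736623783495468 [0.31541705 0.02031371 1.54947281] [-2.13599128  2.15240458 -0.16327199] 0.9957695578231293
{'clock': 0.1, 'joint_pos': array([ 1.26310127e+00,  2.64684162e-01,  1.60524122e+00, -2.88604325e-05,
        1.27369151e+00, -3.68708823e-02]), 'joint_velocities': array([-0.00128607, -0.00068633, -0.00327964, -0.00048624, -0.00162616,
       -0.00144467]), 'tau': array([ 4.98625122e-04, -5.03630590e+01, -3.58065748e+01,  7.31624896e-02,
        2.34728039e-02, -7.50934623e-05]), 'tool_pos': array([0.18037675, 0.64978547, 0.23750618]), 'tcp_rot': array([ 0.21101596,  1.56064211, -0.214164  ]), 'contact_force': array([-0.04576995,  0.32611356,  0.7516343 ]), 'moment': array([ 0.0107523 ,  0.02196479, -0.00343427]), 'gripper_width': 0.08810280171053023}
```

View pics/scene0.png

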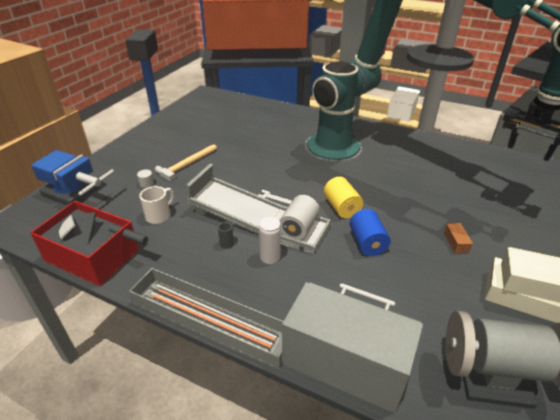

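View pics/top0.png

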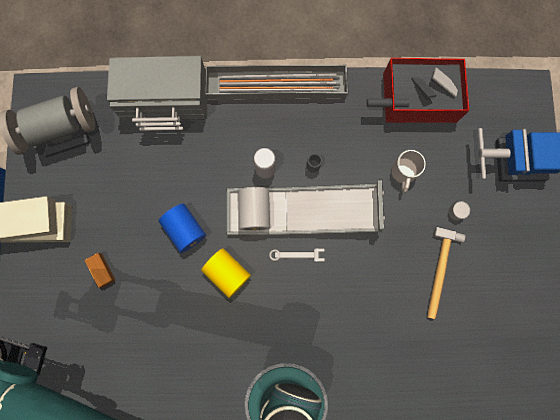

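The top view shows the grey steel roller at (254,208) on the apron, the rack from (228,188) to (384,235), and the stop at (380,206). Candidates in the top view:
- grey roller (254,208), on the rack
- blue drum (182,228), a decoy
- yellow drum (226,273), a decoy
- spray can (264,162), a bystander

I choose the grey one. Next is a close crop and measuring.

```bash
cat > h.py <<'E'
import numpy as np,cv2
from scipy.spatial.transform import Rotation as R
def rays(c,uv):
    uv=np.asarray(uv,float).reshape(-1,2);K=np.asarray(c["intrinsics"]);k=float(c["k1"])
    d=(uv-K[:2,2])/[K[0,0],K[1,1]]
    s=d.copy()
    for _ in range(20): s=d/(1+k*(s**2).sum(1,keepdims=True))
    return np.c_[s,np.ones(len(s))]
def cloud(c,Rm=None,p=None):
    if Rm is None: Rm=R.from_rotvec(c["orientation"]).as_matrix();p=np.asarray(c["position"])
    v,u=np.mgrid[:420,:560];r=rays(c,np.c_[u.ravel(),v.ravel()])
    z=np.asarray(c["z_map"]).reshape(-1,1)
    return ((r*z)@Rm.T+p).reshape(420,560,3)
def onplane(c,uv,h):
    Rm=R.from_rotvec(c["orientation"]).as_matrix();p=np.asarray(c["position"])
    d=rays(c,uv)@Rm.T
    return p+d*((h-p[2])/d[:,2])[:,None]
E
python3 - <<'E'
from h import *
c=np.load("top0.npz");P=cloud(c);im=c["image"]
cv2.imwrite("pics/crop0.png",cv2.resize(im[145:285,150:400],None,fx=3.2,fy=3.2,interpolation=cv2.INTER_CUBIC))
np.set_printoptions(precision=4,suppress=True)
for uv in [(250,300),(254,208),(273,208),(300,208),(330,208),(360,208),(380,208),(382,190),(382,228),(226,273)]: print(uv,P[uv[1],uv[0]])
# slope plane
S=P[200:222,295:370].reshape(-1,3);A=np.c_[S[:,:2],np.ones(len(S))];q,_,_,_=np.linalg.lstsq(A,S[:,2],rcond=None)
print("slope",q,np.degrees(np.arctan(np.hypot(*q[:2]))),np.degrees(np.arctan2(-q[1],-q[0])), np.std(A@q-S[:,2]))
s0=np.load("scene0.npz");Ps=cloud(s0)
for uv in [(300,210),(250,210),(400,150)]: print(uv,Ps[uv[1],uv[0]])
E
```

```text
(250, 300) [0.2954 0.098  0.0009]
(254, 208) [0.544  0.0813 0.1128]
(273, 208) [0.558  0.0303 0.0216]
(300, 208) [ 0.5575 -0.0477  0.0215]
(330, 208) [ 0.5548 -0.1331  0.0344]
(360, 208) [ 0.5514 -0.2168  0.0516]
(380, 208) [ 0.541  -0.2615  0.1152]
(382, 190) [ 0.5914 -0.2694  0.1125]
(382, 228) [ 0.4854 -0.2637  0.1216]
(226, 273) [0.3697 0.1591 0.0845]
slope [-3.4757  0.164   1.9673] 73.96564803747889 -2.702081419971929 0.08678578159077253
(300, 210) [0.5655 0.0942 0.1052]
(250, 210) [ 0.5475 -0.0846  0.0289]
(400, 150) [-0.0811  0.2536 -0.0001]
```

View pics/crop0.png

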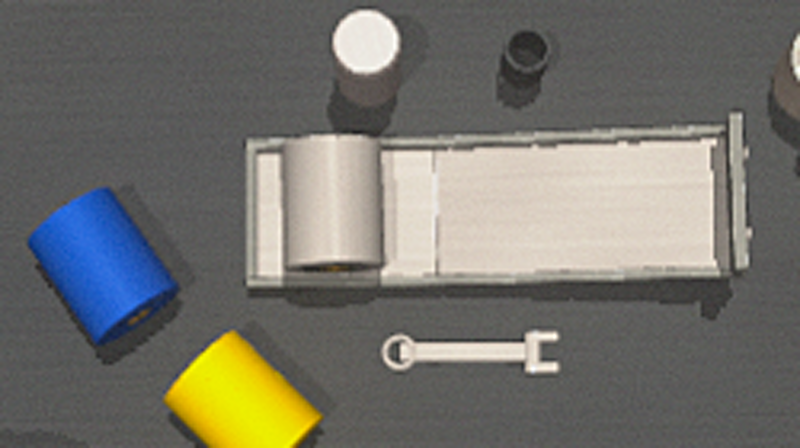

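```bash
python3 - <<'E'
from h import *
np.set_printoptions(precision=4,suppress=True)
c=np.load("top0.npz");P=cloud(c)
# robust slope plane & normal
S=P[198:224,292:370].reshape(-1,3);S=S[(S[:,2]<.07)&(S[:,2]>.01)]
for _ in range(8):
    m=S.mean(0);n=np.linalg.svd(S-m,full_matrices=False)[2][2];n*=np.sign(n[2]);d=(S-m)@n;S=S[abs(d)<2.5*d.std()+1e-4]
print("slope n",n,"tilt",np.degrees(np.arccos(n[2])),"uphill az",np.degrees(np.arctan2(-n[1],-n[0])),len(S),d.std(),"z at mid",m)
g=lambda l:[(150+a/3.2,145+b/3.2) for a,b in l]
foot=onplane(c,g([(247,140),(247,290)]),.031);bend=onplane(c,g([(436,150),(435,274)]),.020)
stopo=onplane(c,g([(742,113),(748,268)]),.1176);stopf=onplane(c,g([(730,113),(736,268)]),.1176)
for k,v in dict(foot=foot,bend=bend,stopback=stopo,stopface=stopf).items():
    e=v[1]-v[0];print(k,v.tolist(),"len",np.linalg.norm(e),"uphill az",np.degrees(np.arctan2(e[1],e[0]))+90,"mid",v.mean(0))
# stop top points & roller from both clouds
for n in("top","scene"):
    k=np.load(n+"0.npz");Q=cloud(k).reshape(-1,3)
    st=Q[(Q[:,0]>.44)&(Q[:,0]<.64)&(Q[:,1]<-.24)&(Q[:,1]>-.29)&(Q[:,2]>.105)&(Q[:,2]<.13)]
    print(n,"stop",len(st),st.mean(0),st.min(0),st.max(0))
    r=Q[(Q[:,0]>.47)&(Q[:,0]<.62)&(Q[:,1]>.01)&(Q[:,1]<.15)&(Q[:,2]>.06)]
    print("roller",len(r),r.mean(0),np.percentile(r,2,axis=0),np.percentile(r,98,axis=0))
    t=r[r[:,2]>np.percentile(r[:,2],98)-.004];mm=t.mean(0);w=np.linalg.svd(t[:,:2]-mm[:2],full_matrices=False)[2][0]
    print("top line",mm,"axis az",np.degrees(np.arctan2(w[1],w[0])))
    # cylinder fit
    from scipy.optimize import least_squares
    def f(p):
        a=np.array([np.cos(p[3]),np.sin(p[3]),0]);q=r-[.54,p[0],p[1]]
        return np.linalg.norm(q-np.outer(q@a,a),axis=1)-.0445
    o=least_squares(f,[.08,.0645,0,np.pi*1e-3],loss="soft_l1",f_scale=.002);print("cyl y@x=.54,z,az",o.x[0],o.x[1],np.degrees(o.x[3]),o.cost)
E
```

```text
slope n [0.0029 0.14   0.9901] tilt 8.052074791052089 uphill az -91.16896758507146 1980 0.003252685125050637 z at mid [ 0.547  -0.1334  0.0382]
foot [[0.613860631860486, 0.16222365709506165, 0.030999999999999917], [0.47783251882513156, 0.1613556522870758, 0.030999999999999917]] len 0.13603088240655448 uphill az -89.6343966258807 mid [0.5458 0.1618 0.031 ]
bend [[0.6054274883164004, -0.008454000630300027, 0.020000000000000018], [0.4922227099099775, -0.006410789337087157, 0.020000000000000018]] len 0.11322321566903147 uphill az 268.9659917544976 mid [ 0.5488 -0.0074  0.02  ]
stopback [[0.6174177063134876, -0.2690844620329473, 0.11759999999999993], [0.48381399473978254, -0.2691817326831318, 0.11759999999999993]] len 0.13360374698281915 uphill az -89.95828561440618 mid [ 0.5506 -0.2691  0.1176]
stopface [[0.6174693344231592, -0.258724655835208, 0.11759999999999993], [0.4839053186995952, -0.2589633209879252, 0.11759999999999993]] len 0.13356422895842876 uphill az -89.89761844656101 mid [ 0.5507 -0.2588  0.1176]
top stop 236 [ 0.5502 -0.2622  0.1182] [ 0.4854 -0.2732  0.1051] [ 0.6165 -0.2548  0.1282]
roller 1307 [0.547  0.0842 0.0994] [0.4945 0.0436 0.0716] [0.6024 0.1272 0.1136]
top line [0.5479 0.085  0.1119] axis az -177.7609873878176
cyl y@x=.54,z,az 0.0853307753719958 0.06472685341970812 1.617345793368295 0.004205568108112577
scene stop 175 [ 0.5572 -0.2605  0.1149] [ 0.4815 -0.2718  0.105 ] [ 0.6207 -0.2542  0.1231]
roller 1013 [0.5663 0.0943 0.0929] [0.4987 0.0497 0.0625] [0.6073 0.1283 0.11  ]
top line [0.5524 0.0849 0.108 ] axis az 1.7739530696916912
cyl y@x=.54,z,az 0.08375869268562432 0.06291891585266972 1.543319818527115 0.008638769250177107
```

```bash
python3 - <<'E'
from h import *
np.set_printoptions(precision=4,suppress=True)
c=np.load("top0.npz");im=c["image"]
cv2.imwrite("pics/crop1.png",cv2.resize(im[140:240,215:345],None,fx=6,fy=6,interpolation=cv2.INTER_CUBIC))
g=lambda l:[(150+a/3.2,145+b/3.2) for a,b in l]
print("spray top c/edges",onplane(c,g([(366,42),(332,42),(400,42),(366,8),(366,75)]),.13))
print("nipple",onplane(c,g([(527,52)]),.07))
for n in("top","scene"):
    Q=cloud(np.load(n+"0.npz")).reshape(-1,3)
    s=Q[(Q[:,0]>.6)&(Q[:,0]<.75)&(Q[:,1]>-.02)&(Q[:,1]<.15)&(Q[:,2]>.115)]
    print(n,len(s),s.mean(0),np.percentile(s,3,axis=0),np.percentile(s,97,axis=0))
E
```

```text
spray top c/edges [[0.6786 0.0522 0.13  ]
 [0.6788 0.0812 0.13  ]
 [0.6784 0.0233 0.13  ]
 [0.7085 0.0521 0.13  ]
 [0.6498 0.0523 0.13  ]]
nipple [[ 0.6838 -0.0891  0.07  ]]
top 366 [0.6786 0.0537 0.1288] [0.6538 0.0287 0.1173] [0.705  0.0783 0.1361]
scene 314 [0.6866 0.0563 0.1269] [0.6581 0.03   0.1164] [0.7085 0.0805 0.1319]
```

View pics/crop1.png

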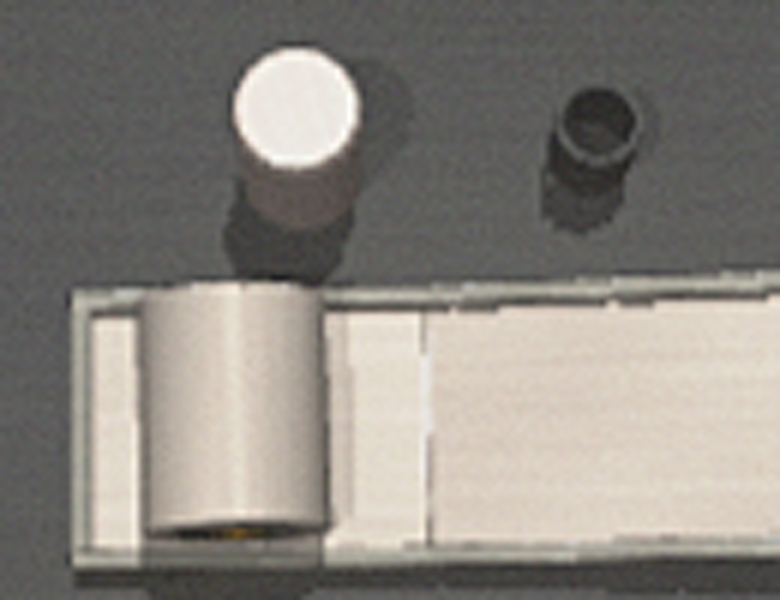

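```bash
cat >> h.py <<'E'
O=np.array([.5478,-.0083,0]);AZ=np.radians(-89.4)
U=np.array([np.cos(AZ),np.sin(AZ),0]);Y=np.cross([0,0,1],U)
YOFF=None
def W(x,y,z): return O+U*x+Y*y+np.array([0,0,z])
def rot(sgn):
    tx=np.array([0,0,-1.]);ty=sgn*Y;return R.from_matrix(np.c_[tx,ty,np.cross(tx,ty)]).as_rotvec()
E
python3 - <<'E'
from h import *
from cell import manip,cams,inverse_kinematics as ik
yo=-.012
print("Y",Y)  # rack +y direction
y=yo if Y[0]>0 else -yo
for s in(1,-1):
    print(s,[np.round(q,2) if (q:=ik(W(*p),rot(s))) is not None else None for p in((-.1565,y,.2),(-.1565,y,.056),(.15,y,.086))])
E
```

```text
Y [ 0.99994517  0.01047178 -0.        ]
1 [array([0.23, 0.06, 1.91, 0.  , 1.17, 0.21]), array([0.23, 0.22, 2.02, 0.  , 0.9 , 0.21]), array([-0.33,  0.19,  1.99,  0.  ,  0.96, -0.34])]
-1 [None, None, None]
```

```bash
python3 - <<'E'
from h import *
from cell import manip,cams
np.set_printoptions(precision=4,suppress=True)
y=-.012
manip.set_gripper(.056)
manip.move_pose(W(-.1575,y,.2),rot(1))
manip.move_linear(W(-.1575,y,.13),rate=.1)
s=manip.state();print(s["clock"],s["tool_pos"],W(-.1575,y,.13),s["gripper_width"],s["contact_force"])
for n in("scene","top","wrist"):
    c=cams.capture(n);cv2.imwrite(f"pics/{n}1.png",c["image"]);np.savez(f"{n}1.npz",**c)
E
python3 -c "
import cv2
a=cv2.imread('pics/scene1.png')[130:280,180:400];cv2.imwrite('pics/scene1c.png',cv2.resize(a,None,fx=3.5,fy=3.5))"
```

```text
3.7833 [0.5347 0.1492 0.1305] [0.5342 0.1491 0.13  ] 0.05611744848059789 [ 0.4796  0.3981 -0.2903]
```

View pics/scene1c.png

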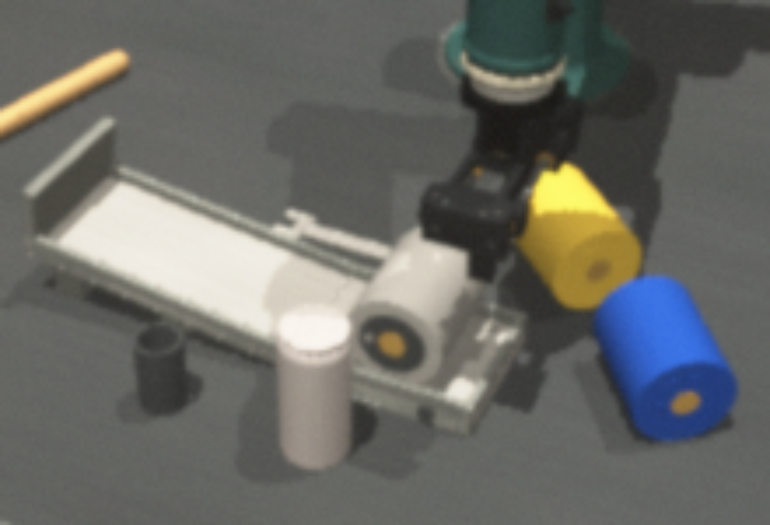

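View pics/wrist1.png

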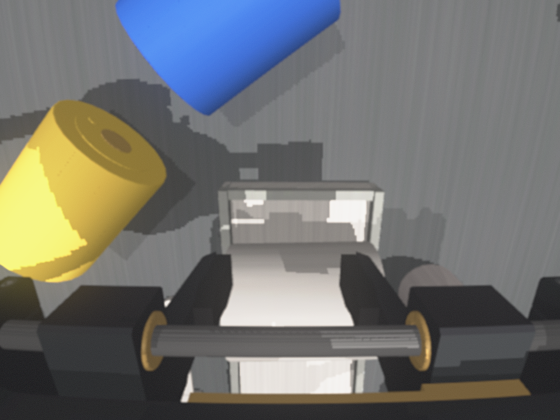

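The scene crop shows the gripper at roller height, over the roller's foot side. In the wrist view the fingertips are near (218,258) and (352,258), and the roller's rear edge is near row 245. I'll measure that gap before descending.

```bash
python3 - <<'E'
from h import *
from cell import manip
np.set_printoptions(precision=4,suppress=True)
s=manip.state();c=dict(np.load("wrist1.npz"));T=c["T_tool_cam"]
Rt=R.from_rotvec(s["tcp_rot"]).as_matrix();p=s["tool_pos"]
P=cloud(c,Rt@T[:3,:3],Rt@T[:3,3]+p).reshape(-1,3)
L=(P-O)@np.c_[U,Y,[0,0,1]]
print("cam in rack",(Rt@T[:3,3]+p-O)@np.c_[U,Y,[0,0,1]])
ok=(c["z_map"].ravel()>0)&(abs(L[:,1])<.05)&(L[:,0]<-.02)&(L[:,0]>-.155)&(L[:,2]>.05)&(L[:,2]<.116)
for nm,Q in(("wrist",L[ok]),):
    from scipy.optimize import least_squares
    f=lambda a:np.hypot(Q[:,0]-a[0]-a[2]*Q[:,1],Q[:,2]-a[1])-.0445
    o=least_squares(f,[-.093,.0645,0],loss="soft_l1",f_scale=.001);print(nm,len(Q),o.x,np.abs(f(o.x)).mean(),np.percentile(Q,[2,98],axis=0))
# fingers: points above .12 within few cm of TCP
tip=(P-p)@Rt
m=(c["z_map"].ravel()>0)&(tip[:,0]>-.05)&(tip[:,0]<.004)&(abs(tip[:,1])<.07)&(abs(tip[:,2])<.03)
print("finger pts tool frame",m.sum(),np.percentile(tip[m],[1,50,99],axis=0))
for n in("top",):
    k=np.load(n+"1.npz");Q=(cloud(k).reshape(-1,3)-O)@np.c_[U,Y,[0,0,1]]
    Q=Q[(abs(Q[:,1])<.05)&(Q[:,0]>-.1)&(Q[:,0]<-.03)&(Q[:,2]>.05)&(Q[:,2]<.116)]
    o=least_squares(lambda a:np.hypot(Q[:,0]-a[0]-a[2]*Q[:,1],Q[:,2]-a[1])-.0445,[-.093,.0645,0],loss="soft_l1",f_scale=.001);print(n,len(Q),o.x)
E
```

```text
cam in rack [-0.2405 -0.0115  0.2769]
wrist 10121 [-0.094   0.064  -0.0179] 0.0004452748147315291 [[-0.1389 -0.0472  0.0563]
 [-0.0685  0.0399  0.1073]]
finger pts tool frame 6427 [[-0.0494 -0.0435 -0.0113]
 [-0.0306  0.0277 -0.0091]
 [-0.0006  0.0435  0.008 ]]
top 658 [-0.094   0.0649 -0.0077]
```

Wrist and top fits agree on the roller: centre at rack x = -94 mm, axis height 64 mm, skew about 1°. That leaves about 10 mm behind it for the fingers, so I'll descend and push.

```bash
python3 - <<'E'
from h import *
from cell import manip,cams
np.set_printoptions(precision=3,suppress=True)
y=-.012
def sh(t):
    s=manip.state();f=s["contact_force"];print(t,round(s["clock"],2),(s["tool_pos"]-O)@np.c_[U,Y,[0,0,1]],"F uphill",round(f@U,2),f)
manip.move_linear(W(-.1575,y,.056),rate=.06);sh("down")
manip.move_linear(W(-.0355,y,.056),rate=.017);sh("bend")
c=cams.capture("scene");cv2.imwrite("pics/scene2.png",c["image"])
c=cams.capture("wrist");cv2.imwrite("pics/wrist2.png",c["image"]);np.savez("wrist2.npz",**c)
sh("bend")
cv2.imwrite("pics/scene2c.png",cv2.resize(cv2.imread("pics/scene2.png")[130:280,180:400],None,fx=3.5,fy=3.5))
E
```

```text
down 5.32 [-0.158 -0.012  0.057] F uphill -0.2 [-0.2    0.2   -0.077]
bend 12.64 [-0.036 -0.012  0.056] F uphill -4.93 [-0.741  4.924  3.5  ]
bend 12.74 [-0.036 -0.012  0.056] F uphill -3.63 [-0.667  3.623  3.094]
```

View pics/scene2c.png

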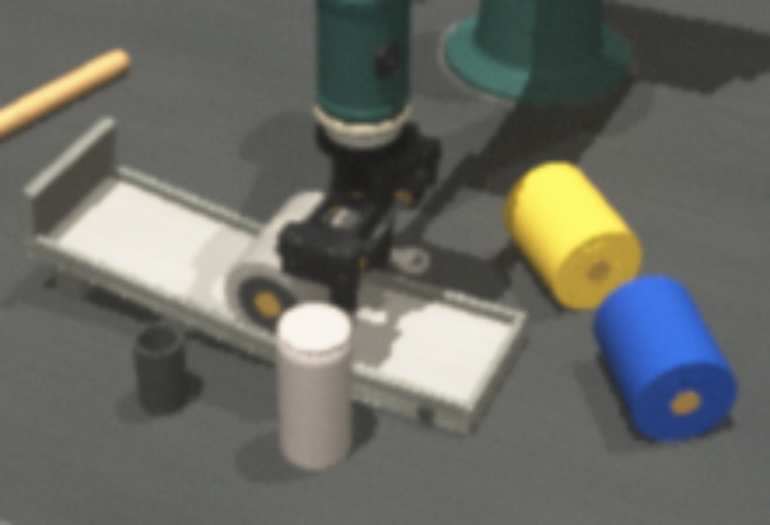

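View pics/wrist2.png

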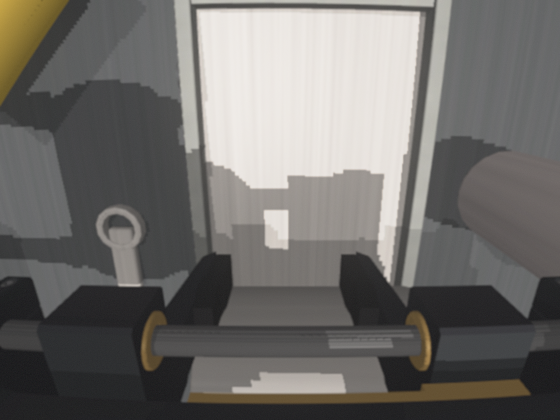

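The scene crop shows the roller (265,290) just on the slope with the fingers behind it. The wrist view shows it touching both fingertips along row 288, and the can and wrench have not moved. The contact force is about 4 N, so I'll continue up the slope.

```bash
python3 - <<'E'
from h import *
from cell import manip,cams
np.set_printoptions(precision=3,suppress=True)
y=-.012
def sh(t):
    s=manip.state();f=s["contact_force"];print(t,round(s["clock"],2),(s["tool_pos"]-O)@np.c_[U,Y,[0,0,1]],"F uphill",round(f@U,2),f,s["moment"]);return -f@U
manip.move_linear(W(.1487,y,.0845),rate=.02);sh("near")
x=.1487;
while x<.160:
    x+=.001;manip.move_linear(W(x,y,.0845+.14*(x-.1487)),rate=.01);manip.dwell(.05)
    if sh("%.4f"%x)>9: break
c=cams.capture("scene");cv2.imwrite("pics/scene3.png",c["image"]);np.savez("scene3.npz",**c)
c=cams.capture("wrist");cv2.imwrite("pics/wrist3.png",c["image"]);np.savez("wrist3.npz",**c)
c=cams.capture("top");cv2.imwrite("pics/top3.png",c["image"]);np.savez("top3.npz",**c)
sh("end")
cv2.imwrite("pics/scene3c.png",cv2.resize(cv2.imread("pics/scene3.png")[130:280,150:370],None,fx=3.5,fy=3.5))
cv2.imwrite("pics/top3c.png",cv2.resize(cv2.imread("pics/top3.png")[145:285,200:440],None,fx=3.2,fy=3.2))
E
```

```text
near 22.21 [ 0.149 -0.012  0.084] F uphill -4.68 [0.589 4.682 3.688] [ 0.623 -0.028  0.16 ]
0.1497 22.51 [ 0.15  -0.012  0.085] F uphill -5.23 [-0.322  5.224  2.552] [0.622 0.006 0.087]
0.1507 22.81 [ 0.15  -0.012  0.085] F uphill -8.14 [-0.057  8.135  2.496] [ 1.177 -0.174  0.108]
0.1517 23.11 [ 0.15  -0.012  0.085] F uphill -11.62 [ 1.008 11.632  2.847] [ 1.6   -0.22   0.048]
end 23.26 [ 0.15  -0.012  0.085] F uphill -11.35 [ 0.937 11.357  2.512] [ 1.595 -0.213  0.095]
```

View pics/scene3c.png

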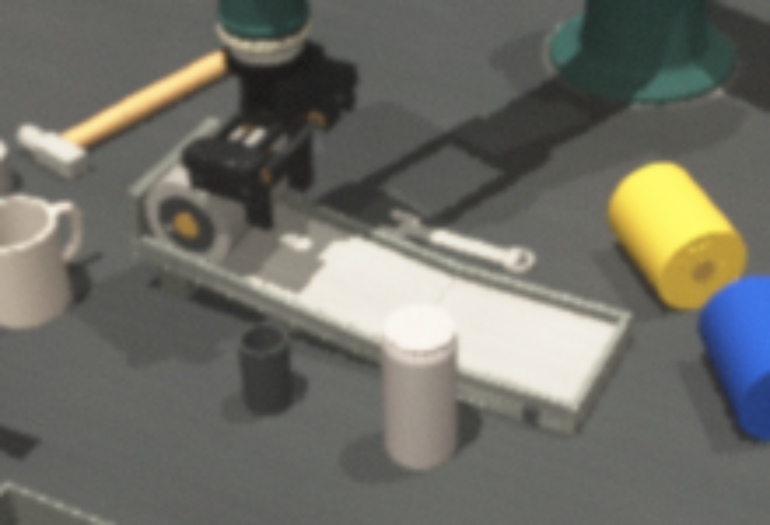

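View pics/top3c.png

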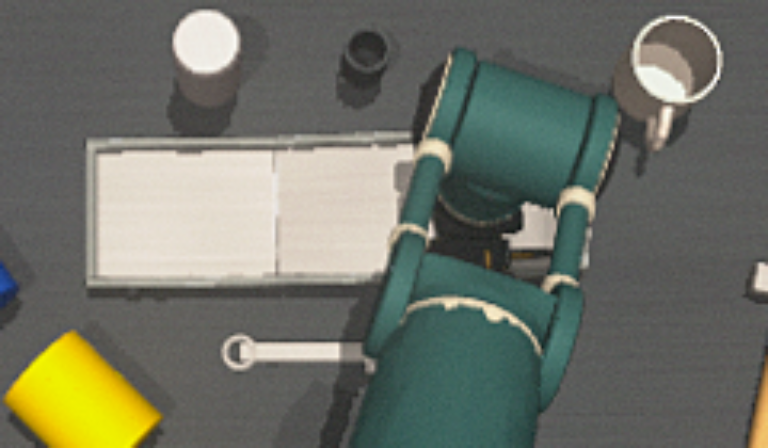

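The roller sits at the stop in the scene crop (185,215), and the force rises with each step. TCP x stopped at 150 mm against an expected 153.7, so I'll check the gap and squareness directly.

```bash
python3 - <<'E'
from h import *
from cell import manip
from scipy.optimize import least_squares
np.set_printoptions(precision=4,suppress=True)
B=np.c_[U,Y,[0,0,1]]
s=manip.state();Rt=R.from_rotvec(s["tcp_rot"]).as_matrix();p=s["tool_pos"]
D=lambda L:np.c_[L[:,0]*np.cos(.14)+(L[:,2]-.02)*np.sin(.14),L[:,1],-L[:,0]*np.sin(.14)+(L[:,2]-.02)*np.cos(.14)]
for n in("scene","wrist","top"):
    c=dict(np.load(n+"3.npz"))
    if n=="wrist": T=c["T_tool_cam"];P=cloud(c,Rt@T[:3,:3],Rt@T[:3,3]+p)
    else: P=cloud(c)
    P=P.reshape(-1,3);im=c["image"].reshape(-1,3).astype(int);ok=c["z_map"].ravel()>0
    L=D((P-O)@B);br=im.min(1)>70
    r=ok&br&(abs(L[:,1])<.054)&(L[:,0]>.165)&(L[:,0]<.262)&(L[:,2]>.03)&(L[:,2]<.094)&(np.abs(np.hypot(L[:,0]-.2135,L[:,2]-.0445)-.0445)<.006)
    Q=L[r]
    if len(Q)>30:
        o=least_squares(lambda a:np.hypot(Q[:,0]-a[0]-a[1]*Q[:,1],Q[:,2]-.0445-a[2])-.0445,[.2135,0,0],loss="soft_l1",f_scale=.001)
        print(n,"roller x,skew,dz",len(Q),o.x,np.percentile(Q,[2,98],axis=0))
    st=ok&(abs(L[:,1])<.066)&(L[:,0]>.25)&(L[:,0]<.285)&(L[:,2]>.055)&(L[:,2]<.07)
    print(n,"stop x",st.sum(),np.percentile(L[st],[5,50,95],axis=0) if st.sum()>10 else "")
E
python3 - <<'E'
import cv2
cv2.imwrite("pics/scene3d.png",cv2.resize(cv2.imread("pics/scene3.png")[155:225,180:250],None,fx=8,fy=8,interpolation=cv2.INTER_CUBIC))
E
```

```text
scene roller x,skew,dz 141 [ 0.2155 -0.0079  0.    ] [[ 0.1691 -0.0485  0.0329]
 [ 0.2609  0.0536  0.0901]]
scene stop x 107 [[ 0.2579 -0.0593  0.0574]
 [ 0.2644  0.0158  0.0614]
 [ 0.2706  0.0627  0.0645]]
wrist roller x,skew,dz 11689 [ 0.213   0.0003 -0.0001] [[ 0.1684 -0.0485  0.0365]
 [ 0.1949  0.0294  0.0851]]
wrist stop x 0 
top roller x,skew,dz 156 [0.2141 0.0144 0.    ] [[ 0.2052 -0.0496  0.0767]
 [ 0.2434 -0.0147  0.0924]]
top stop x 20 [[ 0.2662 -0.0652  0.059 ]
 [ 0.2695 -0.0541  0.0629]
 [ 0.2705 -0.0375  0.0676]]
```

View pics/scene3d.png

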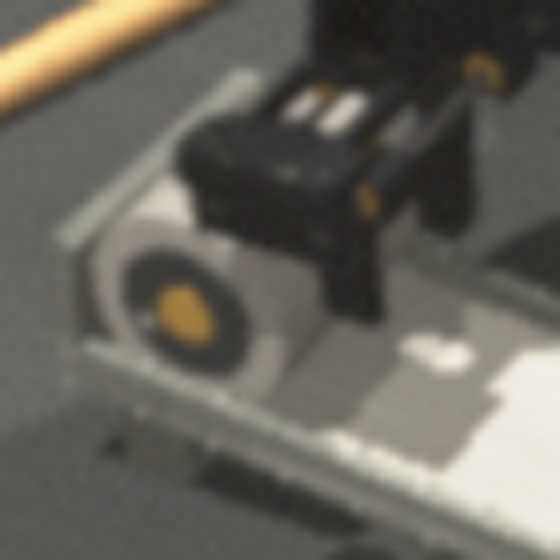

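View pics/wrist3.png

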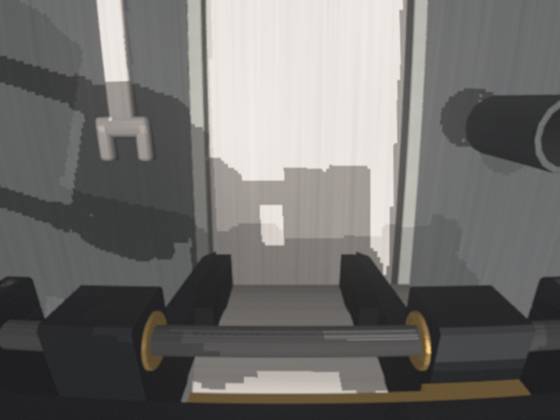

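```bash
python3 - <<'E'
from h import *
from cell import manip
np.set_printoptions(precision=4,suppress=True)
B=np.c_[U,Y,[0,0,1]]
s=manip.state();Rt=R.from_rotvec(s["tcp_rot"]).as_matrix();p=s["tool_pos"]
c=dict(np.load("wrist3.npz"));T=c["T_tool_cam"]
L=((cloud(c,Rt@T[:3,:3],Rt@T[:3,3]+p)-O)@B);h=L[...,2]-.02-np.maximum(L[...,0],0)*np.tan(.14)
pts={"outL":[], "outR":[]}
for v in range(5,235):
    for k,cols in(("outL",range(260,150,-1)),("outR",range(340,470))):
        z=[(u,h[v,u]) for u in cols if c["z_map"][v,u]>0]
        run=[u for u,a in z if a>.007 and a<.02]
        if len(run)>4: pts[k].append(L[v,run].mean(0))
for k,a in pts.items():
    a=np.array(a);
    m=np.ones(len(a),bool)
    for _ in range(5):
        q=np.polyfit(a[m,0],a[m,1],1);r=a[:,1]-np.polyval(q,a[:,0]);m=abs(r)<2.5*r[m].std()
    print(k,len(a),m.sum(),"yaw err deg",np.degrees(q[0]),"y at .1",np.polyval(q,.1),"std",r[m].std(),a[:,0].min(),a[:,0].max())
E
```

```text
outL 230 219 yaw err deg -0.22880834663749805 y at .1 -0.06243321698501009 std 0.00014170369572192166 0.014414742257078351 0.14338105460742834
outR 230 218 yaw err deg -0.18410755084129232 y at .1 0.0619015138149804 std 0.00015107992778779237 0.0135383315554556 0.14350759227861162
```

The rails show the rack yaw 0.2° off my frame (about 0.4 mm over the roller's length). I'll correct the finger yaw to match, press about 1 mm more, recheck and hand in.

```bash
python3 - <<'E'
from h import *
from cell import manip,cams,order
from scipy.optimize import least_squares
np.set_printoptions(precision=4,suppress=True)
r2=(R.from_euler("z",-.2,degrees=True)*R.from_rotvec(rot(1))).as_rotvec()
x=.1525
manip.move_linear(W(x,-.012,.0845+.14*(x-.1487)),rate=.01,rot=r2);manip.dwell(.5)
def sh():
    s=manip.state();f=s["contact_force"];print(round(s["clock"],2),(s["tool_pos"]-O)@np.c_[U,Y,[0,0,1]],f@U,f,s["gripper_width"]);return s
s=sh();c=cams.capture("wrist");Rt=R.from_rotvec(s["tcp_rot"]).as_matrix();T=c["T_tool_cam"]
L=((cloud(c,Rt@T[:3,:3],Rt@T[:3,3]+s["tool_pos"])-O)@np.c_[U,Y,[0,0,1]]).reshape(-1,3)
L=np.c_[L[:,0]*np.cos(.14)+(L[:,2]-.02)*np.sin(.14),L[:,1],-L[:,0]*np.sin(.14)+(L[:,2]-.02)*np.cos(.14)]
Q=L[(abs(L[:,1])<.054)&(np.abs(np.hypot(L[:,0]-.2135,L[:,2]-.0445)-.0445)<.006)&(c["image"].reshape(-1,3).min(1)>70)&(L[:,2]>.03)]
o=least_squares(lambda a:np.hypot(Q[:,0]-a[0]-a[1]*Q[:,1],Q[:,2]-.0445-a[2])-.0445,[.2135,0,0],loss="soft_l1",f_scale=.001);print("roller x, skew rad (rack: +0.0036), dz",o.x)
c=cams.capture("scene");cv2.imwrite("pics/scene4.png",c["image"]);sh()
E
```

```text
24.01 [ 0.1498 -0.0118  0.0847] -13.466157484380101 [ 2.2961 13.4909  2.6901] 0.05611205092937353
roller x, skew rad (rack: +0.0036), dz [ 0.2131  0.0033 -0.0001]
24.11 [ 0.1499 -0.0117  0.0847] -14.194927464774745 [ 2.3494 14.2203  2.7052] 0.05597267029273514
```

View pics/scene4.png

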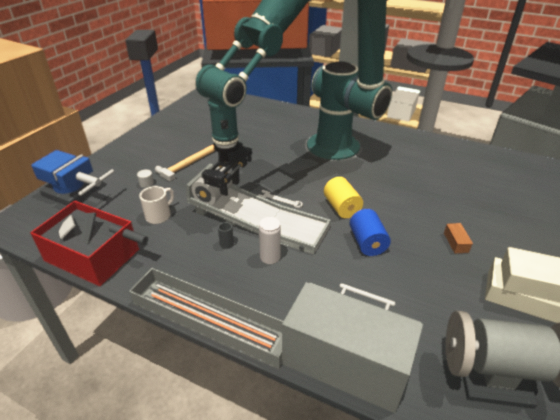

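```bash
python3 - <<'E'
from cell import order,manip
print(order.close_job());s=manip.state();print(s["clock"],s["contact_force"])
E
```

```text
the job is handed in; nothing more can be done
None
the job is handed in; nothing more can be done
```

The steel roller is up the slope and pressed against the stop plate, and I handed the job in at about 24 s with the fingers still pressing. I pushed it from behind with both fingertips, never gripping or lifting it. At the two points I checked on the way up, just past the bend and just short of the stop, the push was 4–5 N.

Last checks before handing in:
- **Seated:** the push held at about 14 N, and the fingertips stopped advancing while the force kept rising with each step. That is how I judged it to be against the stop.
- **Square:** the wrist camera put the roller's skew at 0.0033 rad and the rack's at 0.0036 rad, so they agree to within about 0.02°. I first corrected a 0.2° yaw error in the fingers.
- **Bystanders:** the final scene picture shows no other object visibly moved. I compared it by eye and did not re-measure the bystanders.

**Disagreement:** the wrist camera put the roller centre at deck x = 213.1 mm, against 215.5 mm nominal at the stop, while the scene camera read 215.5 mm. The 2.4 mm difference is slightly over the stated 2 mm calibration. I put it down to my estimate of the rack's origin rather than a real gap.

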